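# Hold down the recessed reset of the microscope camera's control unit

### The job

The microscope camera has frozen and its control unit needs a hard reset: draw the blue stylus out of the instrument stand, put its tip down the yellow-ringed hole in the unit's lid, feel for the red button inside and press it fully down to its stop without forcing it. Keep it down for at least three seconds and finish like that, still gripping the upright stylus and holding the button down while I watch the screen for the restart. Leave the needle and the spatula hanging in the stand, and the oil bottle and the slide box where they are.

Things in the scene. Friction and masses are not known exactly. Their poses are not given: they have to be found in the camera images.
- stylus: blue reset stylus, about 45 g, hanging upright in any one of the stand's three holes. 145 mm long: steel shaft 6 mm thick, 60 mm long, round-ended; black collar 17 mm wide from 60 to 65 mm (rests on the stand's top); round blue grip 12 mm thick from 65 to 145 mm. Origin at its tip, z up to the grip's end; yaw means nothing. Hanging, its tip is 5 mm and its top 150 mm above the bench.
- stylus_tip (a point): the lower end of the stylus's shaft, on its axis (same point as the stylus's origin)
- stand: instrument stand: a fixed aluminium block, 150 mm (its x) by 60 mm (its y) by 65 mm high, origin at the centre of its underside. Three upright 10 mm holes in a row along its x, at -48, 0 and +48 mm; an instrument hangs in each by its collar. Fingers that close along the stand's y pass clear of the neighbours.
- control_unit: camera control unit: a fixed cream metal box, 150 mm (its x) by 170 mm (its y), flat lid 70 mm above the bench; origin at the centre of its underside. The dark front panel with two knobs faces its -x, the sockets its +x. Vent slots in the +y half of the lid, the yellow-ringed reset hole near its -x, -y corner.
- reset_mouth (a point): centre of the mouth of the reset hole, level with the lid (70 mm above the bench), at -35, -45 mm in the unit's x, y; z up. The hole is a straight upright well, 16 mm in diameter and 45 mm deep, with solid walls; the yellow ring round it is 24 mm wide and 1 mm proud.
- reset_button (a joint): how far the reset button is down, m: 0 released, 0.006 at its hard stop (over 0.0045 is fully down). A flat red disc, 13 mm wide, centred in the well; its depth differs each time: the released face is 14 to 26 mm below the mouth, so feel for it. Sprung: 1.5 N starts it, 4.5 N brings it to the stop, beyond which it is rigid.
- reset_switch: the switch inside the well, on the circuit board under the lid; its origin is the centre of the released button's face, z up. It sits at another depth each time.
- needle: a dissecting needle with a turned wooden handle and a brass collar, hanging in another hole of the stand, 122 mm long, top 127 mm above the bench; origin at its tip. Not to be used.
- spatula: a small steel spatula with a black handle and a steel collar, hanging in another hole of the stand, 120 mm long, top 125 mm above the bench; origin at its tip. Not to be used.
- oil_bottle: a small amber bottle, 32 mm wide, 62 mm high, standing loose on the bench beyond the stand and the unit; origin at the centre of its underside
- slide_box: a closed green slide box, 84 by 102 by 36 mm, lying loose on the bench beyond the unit; origin at the centre of its underside
Things that resemble listed ones, but are neither listed nor needed, are in the scene too. What is shaped like the control_unit but orange is not meant.

How it is judged:
By the outcome, as a careful person would: the job done as asked, in the order asked, and still so for the second after the job is handed in, while the arm keeps its last pose, push and grip.
It also fails if it takes over 48 s, if anything falls off the work surface, if the arm or the gripper's body presses on something with over 40 N, if the wrist force passes 120 N, or if a joint passes its speed limit or range.

### The arm

A 6-joint arm with a two-finger parallel gripper is mounted at the origin on the work surface. World frame = base frame: x ahead of the robot, y to its left, z up, the work surface at z = 0. Lengths are in m, angles in degrees, forces in N, time in s.
With the tool pointing down it reaches from about 0.35 to 0.8 m from the base axis. Payload 7.3 kg.
Tool frame: the origin (TCP) lies at the very end of the fingers, on their centre line; the grasp point (between the pads) lies 19 mm behind it; z points along the fingers, x is the direction in which the jaws open and shut, and the axes are right-handed (so a half turn about z gives the same grasp; the last joint's range is limited). The gripper opens to 85 mm and grips with 20 to 120 N. Pads are 22 mm wide; open, the fingers measure 114 mm over their backs; the gripper's body (76 mm by 85 mm) begins 54 mm behind the grasp point. The pads swing forward as they close: fully open they stand 13 mm farther back than shut.
Start: joints at [-72.479, 19.595, 87.324, -0, 73.075, -8.365], TCP at [0.229, -0.472, 0.2] pointing down, gripper open.
Joint ranges: [-145.02, 145.02], [-44.19, 115.74], [2.07, 154.8], [-57.11, 237.11], [16.16, 152.29], [-177.93, 177.93]. Speed limits (degrees/s): [147.25, 147.25, 180, 180, 180, 180].

### API

Orientations are given as a 3x3 rotation matrix whose columns are the frame's x, y, z axes.
In Python, from rig import bot gives the robot as it stands.
- The arm moves only by the shell command python3 -m crank 'ROWS'. ROWS is a JSON object of lists of equal length, an entry for each row: "delta_pos": the shift along the world's x, y, z in m, a list of three; "delta_rot": the turn, a rotation vector about the world's x, y, z in degrees, a list of three; "jaw": the finger opening in m, from 0 to 0.0854. A call has 1 to 8 rows; each row shifts and turns the pose as measured when the row begins; what a row does not reach is not made up. A row lasts 1/12 s, in which the tool goes at most 41.7 mm and 7.16 degrees, less where a joint would pass 70% of its speed; a pose out of reach is approached as far as the arm can. A call is refused whole if a number of a shift passes 0.0417 or a number of a turn 7.16, either way. A call with a gripper value outside its range is refused whole. The fingers move at their own pace and stop on an object; the grip force is fixed at half the most. Time passes only in rows, so rows that do not move let the fingers close. It gives the time, the measured TCP pose, the force and the opening at its end, in the units of the state.
- bot.get_obs(): the state, without advancing time (a new reading comes with each control period).
- bot.camera(name): name is "scene" or "top"; returns (picture, depth): 384x512x3 uint8, blue, green, red; 384x512 float32, m along the optical axis (not along the pixel's ray), 0 where there is no reading.
- bot.calibration(name): a dict with "intrinsics" (3x3 intrinsics, pixels), "rvec" (rotation vector, rad) and "tvec" (3), from world to camera coordinates, as OpenCV has them. Camera axes: x right, y down, z forward; pixel columns grow to the right and rows downward; lengths in m; the calibration is good to about 2 mm. A picture is of the moment at which its call begins. calibration takes no time and is no camera call.
- bot.hand_in(): hands the job in, once; it reports no verdict.
The state is a dict: "clock": time; "joint_pos": joint angles; "joint_velocities": joint speeds; "joint_torque": joint torques, N m; "ee_pos": TCP position; "orientation": TCP orientation; "force": force on the tool from outside, world axes, zero at the start; "moment": the same for the moment, N m; "opening": opening from 0.0 (shut) to 1.0 (fully open).
Only numpy, scipy, OpenCV 4.12 (cv2) and the standard library are available. Lean on these libraries where they do the work, as an engineer would, in place of code of your own. Each camera call takes 0.05 s, during which the arm holds its last target. There are 200 camera calls.

## Working session

There is one attempt and no reset: what is moved stays moved. The work goes in short steps, Python scripts to look and compute and a shell command to move; the robot and the scene stay as the last step left them, time stands still between calls to the robot, and variables do not carry over. Pictures are saved under pics/ and viewed, about 8 in all and at most 12, crops included, and the job is handed in when it is done.

```bash
ls; mkdir -p pics; cat > h.py <<'E'
import numpy as np, cv2
from rig import bot
def cal(n):
    c=bot.calibration(n); K=np.array(c["intrinsics"],float); R=cv2.Rodrigues(np.array(c["rvec"],float))[0]; t=np.array(c["tvec"],float).ravel(); return K,R,t
def ray(n,u,v):
    K,R,t=cal(n); d=R.T@np.linalg.solve(K,[u,v,1.]); return -R.T@t,d
def onplane(n,u,v,z):
    o,d=ray(n,u,v); return o+d*(z-o[2])/d[2]
def proj(n,p):
    K,R,t=cal(n); q=K@(R@np.array(p,float)+t); return q[:2]/q[2]
def tri(a,b):
    (o1,d1),(o2,d2)=ray(*a),ray(*b); A=np.stack([d1,-d2],1); s=np.linalg.lstsq(A,o2-o1,rcond=None)[0]
    p,q=o1+s[0]*d1,o2+s[1]*d2; return (p+q)/2,np.linalg.norm(p-q)
E
python3 - <<'E'
from h import *
print(bot.get_obs())
ims=[]
for n in("scene","top"):
    im,d=bot.camera(n); np.savez("first_"+n,im=im,d=d); cv2.imwrite(f"pics/{n}0.png",im)
    K,R,t=cal(n); print(n,K[0,0],-R.T@t,R[2])
E
```

```text
pics
{'clock': 0.0, 'joint_pos': array([-7.24796852e+01,  1.96376773e+01,  8.73779559e+01,  1.80155616e-03,
        7.30748003e+01, -8.36351026e+00]), 'joint_velocities': array([-0.06452439, -0.02158507, -0.00889963,  0.00231422, -0.10386447,
        0.03448145]), 'joint_torque': array([ 4.61506279e-03, -4.33664095e+01, -2.46013212e+01,  8.65740776e-05,
        7.93894142e-03, -3.29714999e-05]), 'ee_pos': array([ 0.22909243, -0.47187303,  0.19891034]), 'orientation': array([[ 4.36539215e-01, -8.99685119e-01, -4.46470376e-04],
       [-8.99683883e-01, -4.36539367e-01,  1.51419724e-03],
       [-1.55720262e-03, -2.59324272e-04, -9.99998754e-01]]), 'force': array([ 0.21662884, -0.21983302,  0.27968007]), 'moment': array([-0.01275458, -0.00197637, -0.00042708]), 'opening': 1.0032483108916306}
scene 422.0119865826468 [1.27410867 0.07796495 0.66359278] [-0.78382453 -0.04769016 -0.61914841]
top 465.5952457069841 [0.32367236 0.01802211 1.19330599] [ 1.59877766e-01  2.76017823e-04 -9.87136781e-01]
```

View pics/scene0.png

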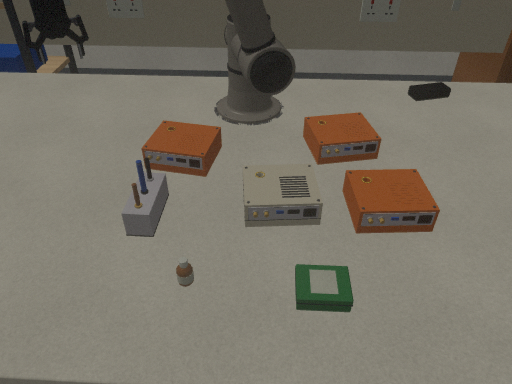

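View pics/top0.png

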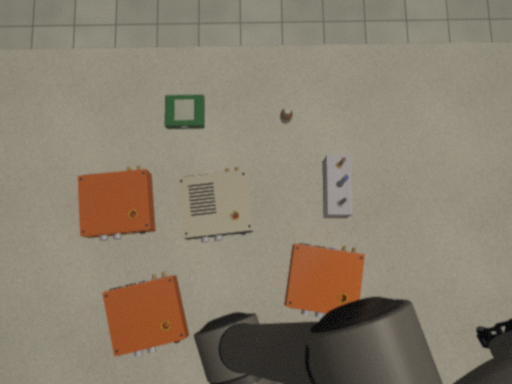

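Candidates: the blue pen in the middle hole is at scene (142,176), top (342,181). The wooden needle is at scene (137,193), and the black spatula at scene (149,168). For the unit there is one cream box, with its ring at scene (260,174) and top (235,215), and three orange ones to ignore. I choose the blue pen and the cream unit, and I'll measure both and check them in one crop.

```bash
python3 - <<'E'
from h import *
S=np.load("first_scene.npz");T=np.load("first_top.npz")
def comps(n,im,lo,hi,roi,mina=8):
    x0,y0,x1,y1=roi; h=cv2.cvtColor(im,cv2.COLOR_BGR2HSV); m=cv2.inRange(h,lo,hi); k=np.zeros_like(m);k[y0:y1,x0:x1]=m[y0:y1,x0:x1]
    N,L,st,c=cv2.connectedComponentsWithStats(k)
    for i in range(1,N):
        if st[i,4]>=mina: print(n,st[i],c[i].round(2))
    return k
ks=comps("blue scene",S["im"],(105,90,40),(125,255,255),(120,140,175,240))
kt=comps("blue top",T["im"],(105,60,40),(125,255,255),(315,140,360,225))
for n,k in(("scene",ks),("top",kt)):
    ys,xs=np.nonzero(k)
    for y in (ys.min(),ys.max()): print(n,y,xs[ys==y].min(),xs[ys==y].max())
comps("ring scene",S["im"],(10,90,60),(35,255,255),(245,160,278,185))
comps("ring top",T["im"],(8,90,50),(35,255,255),(220,200,248,230))
# stand top face & lid by depth (world z)
n="top";K,R,t=cal(n);d=T["d"];v,u=np.mgrid[:384,:512]
P=np.stack([(u-K[0,2])/K[0,0]*d,(v-K[1,2])/K[1,1]*d,d],-1); W=(P-t)@R
for nm,roi,z0,z1 in(("stand",(310,140,365,230),.055,.075),("lid",(165,155,265,250),.06,.08)):
    x0,y0,x1,y1=roi; m=np.zeros((384,512),np.uint8); m[y0:y1,x0:x1]=((W[...,2]>z0)&(W[...,2]<z1)&(d>0))[y0:y1,x0:x1]
    m=cv2.morphologyEx(m,cv2.MORPH_OPEN,np.ones((3,3)))
    p=W[m>0]; r=cv2.minAreaRect(p[:,:2].astype(np.float32)); print(nm,r,p[:,2].mean(),len(p))
c=[cv2.resize(S["im"][135:240,110:180],None,fx=5,fy=5,interpolation=2),cv2.resize(T["im"][140:225,180:360],None,fx=2.4,fy=6.176,interpolation=2)]
c[1]=cv2.resize(T["im"][140:245,170:250],(400,525),interpolation=2)
cv2.imwrite("pics/crop.png",np.hstack(c))
E
```

```text
blue scene [167 157   6   3  10] [169.6 158. ]
blue scene [136 160   5   3  14] [138.14 161.07]
blue scene [137 165   9  21  58] [140.74 176.43]
blue scene [142 187   4   5  10] [143.  188.8]
scene 157 167 169
scene 191 144 144
top 176 345 346
top 178 345 346
ring scene [255 172  10   6  24] [259.08 174.17]
ring top [230 211  10   9  49] [234.67 215.33]
stand ((0.5442022681236267, -0.2034294605255127), (0.06089740991592407, 0.15153154730796814), 88.87824249267578) 0.06588923360351748 1360
lid ((0.4999181032180786, 0.10300931334495544), (0.15421678125858307, 0.1701095551252365), 5.674689769744873) 0.0710203367989757 4256
```

View pics/crop.png

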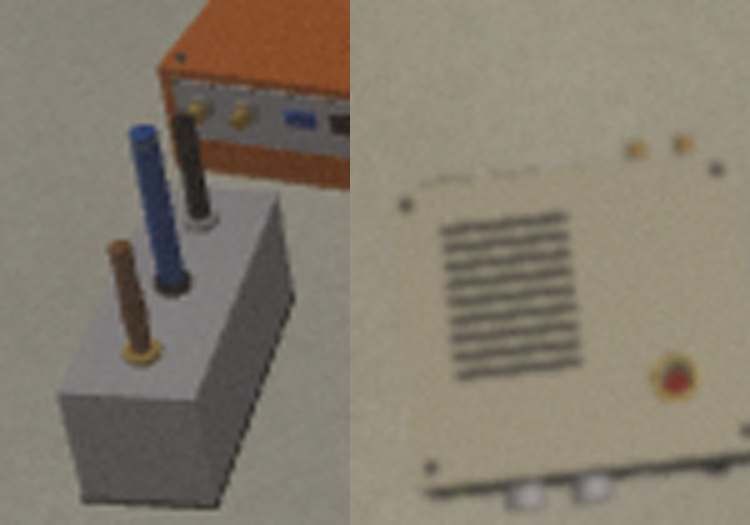

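The crop shows the blue stylus with its black collar in the middle hole: top at scene (138.6,161.4), collar at (144.4,191.8). The yellow ring on the cream lid, with red visible inside, is at top (234.7,215.3).

```bash
python3 - <<'E'
from h import *
print("stylus top scene",onplane("scene",138.6,161.4,.150),"collar",onplane("scene",144.4,191.8,.068))
print("proj stand centre top: ",proj("top",(.5442,-.2034,.15)),proj("top",(.5442,-.2034,.068)),proj("scene",(.5442,-.2034,.15)),proj("scene",(.5442,-.2034,.068)))
print("ring top",onplane("top",234.67,215.33,.071),"ring scene",onplane("scene",259.08,174.17,.071))
a=np.radians(5.67);c,s=np.cos(a),np.sin(a);print("from lid",.4999+c*-.035+s*.045,.103-s*.035-c*.045)
print(bot.get_obs()["clock"])
E
```

```text
stylus top scene [ 0.54791614 -0.20340284  0.15      ] collar [ 0.54953499 -0.20342221  0.068     ]
proj stand centre top:  [345.9172986  176.19730984] [339.18544304 183.19705873] [139.06199436 160.41095363] [145.01046476 190.32272157]
ring top [0.46802802 0.05453373 0.071     ] ring scene [0.47223546 0.05168857 0.071     ]
from lid 0.46951718237833207 0.054762209903764604
0.1
```

```bash
python3 -m crank '{"delta_pos":[[0.026,0.022,0],[0.026,0.022,0],[0.026,0.022,0],[0.026,0.022,0],[0.026,0.022,0],[0.026,0.022,0],[0.026,0.022,0],[0.026,0.022,0]],"delta_rot":[[0,0,-6.7],[0,0,-6.7],[0,0,-6.7],[0,0,-6.7],[0,0,0],[0,0,0],[0,0,0],[0,0,0]],"jaw":[0.085,0.085,0.085,0.085,0.085,0.085,0.085,0.085]}'
```

```text
clock: 0.77
ee_pos: [0.4361, -0.293, 0.1956]
orientation: [[-0.04, -0.999, -0.005], [-0.999, 0.04, 0.006], [-0.006, 0.005, -1.0]]
force: [1.1, -0.6, 0.0]
opening: 0.993
```

```bash
python3 -m crank '{"delta_pos":[[0.026,0.022,0],[0.026,0.022,0],[0.026,0.022,0],[0.020,0.016,0],[0.008,0.006,0],[0,0,0]],"delta_rot":[[0,0,1.2],[0,0,0],[0,0,0],[0,0,0],[0,0,0],[0,0,0]],"jaw":[0.085,0.085,0.085,0.085,0.085,0.085]}'
```

```text
clock: 1.27
ee_pos: [0.5494, -0.1935, 0.1928]
orientation: [[-0.011, -1.0, -0.008], [-1.0, 0.011, 0.009], [-0.009, 0.008, -1.0]]
force: [0.5, -1.5, -0.2]
opening: 0.996
```

```bash
python3 -m crank '{"delta_pos":[[-0.003,-0.009,0],[0,0,0],[0,0,-0.03],[0,0,-0.03],[0,0,-0.02],[0,0,-0.01]],"delta_rot":[[-0.5,-0.45,0],[0,0,0],[0,0,0],[0,0,0],[0,0,0],[0,0,0]],"jaw":[0.085,0.085,0.085,0.085,0.085,0.085]}'; python3 - <<'E'
from h import *
im,d=bot.camera("scene"); cv2.imwrite("pics/s1.png",cv2.resize(im[80:260,80:280],None,fx=3,fy=3,interpolation=2)); o=bot.get_obs(); print(o["ee_pos"],o["force"])
E
```

```text
clock: 1.77
ee_pos: [0.5419, -0.2114, 0.1035]
orientation: [[-0.018, -1.0, 0.005], [-1.0, 0.018, -0.007], [0.006, -0.005, -1.0]]
force: [0.5, -0.0, -0.1]
opening: 0.994
[ 0.54082817 -0.21128602  0.10197175] [-1.52338391 -0.00670313 -1.04885645]
```

View pics/s1.png

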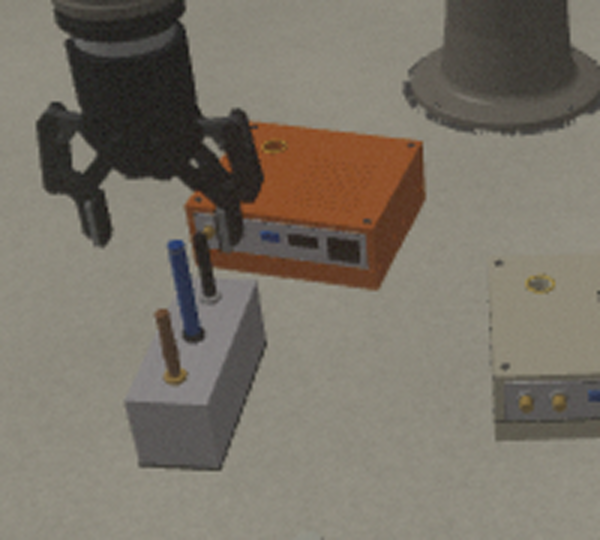

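```bash
python3 - <<'E'
from h import *
for u,v in((112.3,161),(157.3,161)):
    for z in(.10,.115,.15): print(z,onplane("scene",u,v,z).round(4))
print(proj("scene",(.541,-.211,.102)))
im,d=bot.camera("scene"); o=bot.get_obs(); print(o["ee_pos"],o["force"],o["clock"])
cv2.imwrite("pics/s2.png",cv2.resize(im[80:260,80:280],None,fx=3,fy=3,interpolation=2))
K,R,t=cal("scene")
for u,v in((111,156),(157,156),(112,159),(139,165),(141,175),(158,159)):
    z=d[v,u]; print(u,v,(R.T@(np.linalg.solve(K,[u,v,1.])*z-t)).round(4))
E
```

```text
0.1 [ 0.4791 -0.2929  0.1   ]
0.115 [ 0.5002 -0.283   0.115 ]
0.15 [ 0.5496 -0.26    0.15  ]
0.1 [ 0.4731 -0.1874  0.1   ]
0.115 [ 0.4944 -0.1804  0.115 ]
0.15 [ 0.5442 -0.1639  0.15  ]
[139.61596921 177.33068869]
[ 0.54165454 -0.21129472  0.10371106] [-0.62880756 -0.29585762 -0.93840889] 1.8667
111 156 [ 0.5529 -0.2586  0.1651]
157 156 [ 0.549  -0.1611  0.1662]
112 159 [ 0.5527 -0.2581  0.1573]
139 165 [ 0.5525 -0.2023  0.1439]
141 175 [ 0.5502 -0.2032  0.1156]
158 159 [ 0.5481 -0.1603  0.158 ]
```

View pics/s2.png

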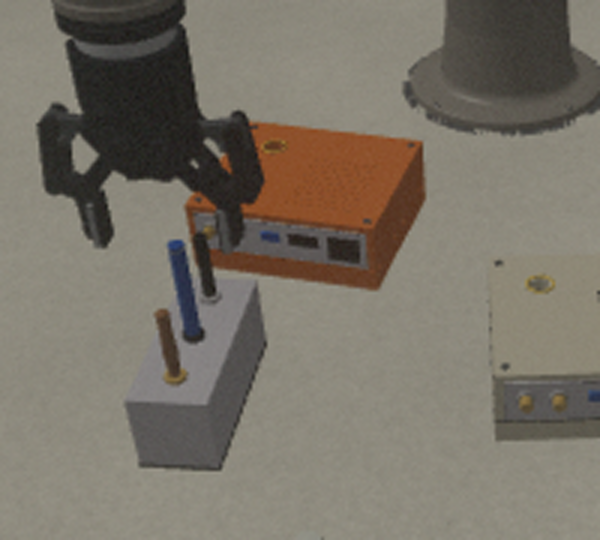

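```bash
python3 -m crank '{"delta_pos":[[0,0,0],[0,0,0]],"delta_rot":[[0,0,0],[0,0,0]],"jaw":[0.085,0.085]}'; python3 - <<'E'
from h import *
im,d=bot.camera("scene"); o=bot.get_obs(); print(o["ee_pos"],o["joint_pos"].round(2))
K,R,t=cal("scene");v,u=np.mgrid[:384,:512]
P=np.stack([(u-K[0,2])/K[0,0]*d,(v-K[1,2])/K[1,1]*d,d],-1); W=(P-t)@R
g=(u>85)&(u<175)&(v>80)&(v<185)&(W[...,0]>.5)&(W[...,2]>.1)&(im.max(2)<90)
for nm,m in(("L",g&(W[...,1]<-.235)),("R",g&(W[...,1]>-.185)),("mid",g&(abs(W[...,1]+.209)<.015))):
    p=W[m]; k=np.argsort(p[:,2])[:12]; print(nm,len(p),p[k].round(3)[::3].tolist())
E
```

```text
clock: 2.03
ee_pos: [0.5409, -0.2136, 0.1052]
orientation: [[-0.021, -1.0, 0.005], [-1.0, 0.021, -0.007], [0.007, -0.005, -1.0]]
force: [0.6, 0.1, 0.7]
opening: 0.999
[ 0.5412872  -0.21374575  0.10572724] [-28.97  30.14  86.14  -0.22  63.2   62.33]
L 795 [[0.539, -0.257, 0.151], [0.55, -0.258, 0.153], [0.536, -0.258, 0.154], [0.542, -0.258, 0.155]]
R 1122 [[0.546, -0.166, 0.149], [0.552, -0.171, 0.153], [0.551, -0.166, 0.155], [0.557, -0.167, 0.156]]
mid 1030 [[0.552, -0.203, 0.1], [0.549, -0.199, 0.102], [0.55, -0.201, 0.102], [0.503, -0.202, 0.103]]
```

The reported TCP z (0.105) and the depth image (open fingertip ends at 0.150, where 0.118 is expected) disagree by about 3 cm, while x and y agree. I'll go down a little inside the safe range and measure again.

```bash
python3 -m crank '{"delta_pos":[[0.004,0.009,-0.005],[0,0,-0.005],[0,0,0],[0,0,0]],"delta_rot":[[0.25,0.2,0],[0,0,0],[0,0,0],[0,0,0]],"jaw":[0.085,0.085,0.085,0.085]}'; python3 - <<'E'
from h import *
K,R,t=cal("scene");v,u=np.mgrid[:384,:512]
im,d=bot.camera("scene"); o=bot.get_obs(); print(o["ee_pos"],o["joint_pos"].round(2))
P=np.stack([(u-K[0,2])/K[0,0]*d,(v-K[1,2])/K[1,1]*d,d],-1); W=(P-t)@R
g=(u>85)&(u<175)&(v>60)&(v<185)&(W[...,0]>.5)&(im.max(2)<90)
for nm,m in(("L",g&(W[...,1]<-.235)&(W[...,2]>.1)),("R",g&(W[...,1]>-.185)&(W[...,2]>.1)),("body",g&(abs(W[...,1]+.205)<.015)&(W[...,2]>.165))):
    p=W[m]; k=np.argsort(p[:,2])[:12]; print(nm,len(p),p[k].round(3)[::3].tolist())
b=cv2.inRange(cv2.cvtColor(im,cv2.COLOR_BGR2HSV),(105,90,30),(125,255,255))>0
p=W[b&(u>120)&(u<160)&(v>140)&(v<200)&(W[...,0]>.52)]; print("stylus",p.min(0),p.max(0),p.mean(0))
cv2.imwrite("pics/s3.png",cv2.resize(im[60:220,80:220],None,fx=4,fy=4,interpolation=2)[:600])
E
```

```text
clock: 2.42
ee_pos: [0.5471, -0.2049, 0.0979]
orientation: [[-0.022, -1.0, 0.008], [-1.0, 0.022, -0.005], [0.005, -0.008, -1.0]]
force: [0.7, -0.4, -1.0]
opening: 0.994
[ 0.54699213 -0.20487674  0.09785125] [-2.801e+01  3.083e+01  8.631e+01 -7.000e-02  6.235e+01  6.326e+01]
L 651 [[0.541, -0.25, 0.142], [0.549, -0.249, 0.145], [0.543, -0.248, 0.146], [0.56, -0.249, 0.148]]
R 1874 [[0.552, -0.157, 0.143], [0.56, -0.163, 0.146], [0.557, -0.158, 0.146], [0.559, -0.159, 0.148]]
body 1284 [[0.557, -0.193, 0.202], [0.556, -0.214, 0.203], [0.556, -0.21, 0.204], [0.557, -0.206, 0.204]]
stylus [ 0.53995368 -0.21018251  0.07159915] [1.27410867 0.07796495 0.66359278] [ 0.55535452 -0.20138276  0.11893849]
```

View pics/s3.png

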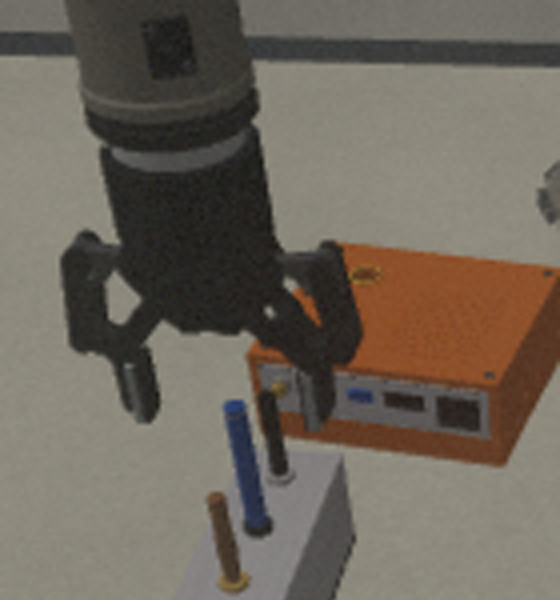

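The picture confirms it: open fingertips at about z 0.143 and gripper body bottom at about 0.202, above the stylus top (0.150). The reported TCP z is therefore about 3 cm too low. I'll trust the images, lower in stages and watch the force.

```bash
python3 -m crank '{"delta_pos":[[0,0,-0.008],[0,0,-0.008],[0,0,-0.006],[0,0,0]],"delta_rot":[[-0.1,0.2,0],[0,0,0],[0,0,0],[0,0,0]],"jaw":[0.085,0.085,0.085,0.085]}'; cat > g.py <<'E'
from h import *
def cloud(n):
    K,R,t=cal(n);v,u=np.mgrid[:384,:512]; im,d=bot.camera(n)
    P=np.stack([(u-K[0,2])/K[0,0]*d,(v-K[1,2])/K[1,1]*d,d],-1); return im,(P-t)@R,u,v,d>0
def fingers():
    im,W,u,v,ok=cloud("scene"); o=bot.get_obs(); e=o["ee_pos"]; print(o["clock"],e.round(4),o["force"].round(2))
    g=ok&(abs(W[...,0]-e[0])<.03)&(im.max(2)<90)&(abs(W[...,1]-e[1])<.07)&(W[...,2]>.09)
    y=W[...,1]-e[1]
    for nm,m in(("L",g&(y<-.035)),("R",g&(y>.035)),("body",g&(abs(y)<.015)&(W[...,2]>.152))):
        p=W[m]; k=np.argsort(p[:,2])[:12]; print(nm,len(p),p[k].round(3)[::3].tolist())
    return im,W,u,v
E
python3 -c "
from g import *
fingers()"
```

```text
clock: 2.8
ee_pos: [0.5471, -0.2046, 0.0738]
orientation: [[-0.021, -1.0, 0.004], [-1.0, 0.021, -0.008], [0.007, -0.004, -1.0]]
force: [-0.9, -1.0, -0.5]
opening: 0.996
2.85 [ 0.5472 -0.2047  0.0742] [-0.23  0.62 -0.73]
L 1161 [[0.549, -0.25, 0.118], [0.557, -0.251, 0.122], [0.552, -0.248, 0.123], [0.546, -0.247, 0.124]]
R 1389 [[0.556, -0.157, 0.119], [0.559, -0.161, 0.121], [0.559, -0.16, 0.124], [0.561, -0.158, 0.125]]
body 283 [[0.557, -0.2, 0.178], [0.558, -0.195, 0.179], [0.557, -0.208, 0.18], [0.558, -0.201, 0.18]]
```

```bash
python3 -m crank '{"delta_pos":[[0,0,-0.008],[0,0,-0.006],[0,0,0]],"delta_rot":[[0.2,0,0],[0,0,0],[0,0,0]],"jaw":[0.085,0.085,0.085]}'; python3 -c "
from g import *
fingers()"
```

```text
clock: 3.1
ee_pos: [0.5474, -0.2049, 0.0589]
orientation: [[-0.021, -1.0, 0.004], [-1.0, 0.021, -0.004], [0.004, -0.005, -1.0]]
force: [-0.4, 1.0, 0.6]
opening: 0.996
3.15 [ 0.5474 -0.205   0.0592] [-0.41 -0.42  0.33]
L 1148 [[0.556, -0.253, 0.104], [0.549, -0.25, 0.104], [0.557, -0.249, 0.108], [0.55, -0.249, 0.108]]
R 1369 [[0.551, -0.158, 0.105], [0.562, -0.158, 0.107], [0.562, -0.157, 0.11], [0.56, -0.162, 0.111]]
body 295 [[0.556, -0.196, 0.162], [0.558, -0.191, 0.164], [0.557, -0.219, 0.165], [0.558, -0.204, 0.165]]
```

Tips are at 0.104 and the body at 0.163, clear of the stylus top. Closing now.

```bash
python3 -m crank '{"delta_pos":[[0,0,0],[0,0,0],[0,0,0],[0,0,0],[0,0,0],[0,0,0],[0,0,0],[0,0,0]],"delta_rot":[[0,0,0],[0,0,0],[0,0,0],[0,0,0],[0,0,0],[0,0,0],[0,0,0],[0,0,0]],"jaw":[0.0,0,0,0,0,0,0,0]}';python3 -m crank '{"delta_pos":[[0,0,0],[0,0,0]],"delta_rot":[[0,0,0],[0,0,0]],"jaw":[0.0,0]}'; python3 - <<'E'
from g import *
im,*_=fingers()
cv2.imwrite("pics/s4.png",cv2.resize(im[60:220,80:220],None,fx=4,fy=4,interpolation=2)[:600])
E
```

```text
clock: 3.82
ee_pos: [0.5481, -0.2054, 0.0604]
orientation: [[-0.021, -1.0, 0.007], [-1.0, 0.021, -0.005], [0.005, -0.007, -1.0]]
force: [-0.4, 0.2, -0.7]
opening: 0.12
clock: 3.98
ee_pos: [0.5481, -0.2053, 0.0603]
orientation: [[-0.021, -1.0, 0.006], [-1.0, 0.021, -0.005], [0.005, -0.006, -1.0]]
force: [-0.3, -0.9, -0.2]
opening: 0.117
4.0333 [ 0.5481 -0.2053  0.0603] [ 0.61  0.01 -1.62]
L 925 [[0.559, -0.241, 0.137], [0.561, -0.241, 0.143], [0.561, -0.243, 0.145], [0.541, -0.244, 0.148]]
R 1062 [[0.561, -0.17, 0.143], [0.56, -0.17, 0.148], [0.561, -0.167, 0.151], [0.563, -0.164, 0.153]]
body 360 [[0.562, -0.22, 0.152], [0.564, -0.195, 0.155], [0.551, -0.214, 0.156], [0.565, -0.22, 0.157]]
```

View pics/s4.png

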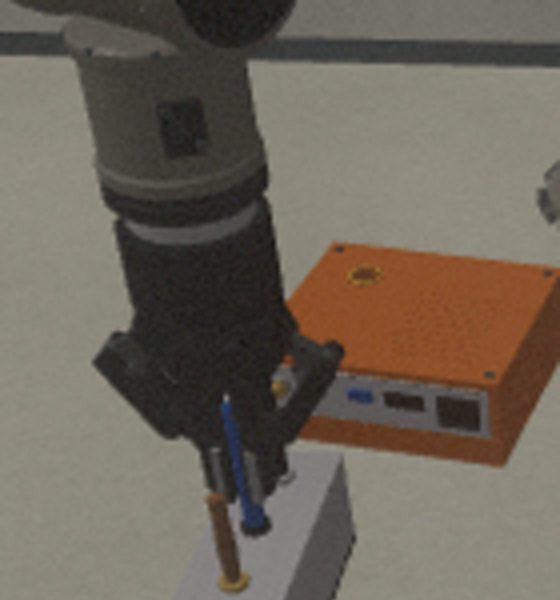

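```bash
python3 - <<'E'
from g import *
im,W,u,v,ok=cloud("scene")
hsv=cv2.cvtColor(im,cv2.COLOR_BGR2HSV); blue=(hsv[...,0]>103)&(hsv[...,0]<127)&(hsv[...,1]>100)
r=ok&(u>125)&(u<155)&(v>155)&(v<195)&(abs(W[...,1]+.204)<.03)&(W[...,0]>.52)&(W[...,0]<.58)
for z in np.arange(.075,.15,.01):
    s=r&(abs(W[...,2]-z)<.005); b=W[s&blue]; f=W[s&~blue]
    print(round(z,3),"blue",len(b),np.median(b,0).round(4) if len(b) else "", "L",np.median(f[f[:,1]<-.207],0).round(4) if (f[:,1]<-.207).any() else"","R",np.median(f[f[:,1]>-.2],0).round(4) if (f[:,1]>-.2).any() else"")
E
```

```text
0.075 blue 10 [ 0.5507 -0.205   0.0751] L [ 0.5498 -0.2108  0.0703] R 
0.085 blue 9 [ 0.5512 -0.2063  0.0827] L [ 0.5494 -0.2113  0.0869] R 
0.095 blue 6 [ 0.5501 -0.2088  0.0955] L [ 0.5549 -0.2125  0.0954] R [ 0.5569 -0.1961  0.0954]
0.105 blue 7 [ 0.5516 -0.2086  0.1059] L [ 0.5574 -0.2155  0.1051] R [ 0.5574 -0.1924  0.1045]
0.115 blue 5 [ 0.5507 -0.2097  0.1157] L [ 0.5568 -0.2157  0.1153] R [ 0.5568 -0.1932  0.114 ]
0.125 blue 11 [ 0.5507 -0.2079  0.127 ] L [ 0.5582 -0.2134  0.1257] R [ 0.5573 -0.1932  0.1243]
0.135 blue 7 [ 0.5513 -0.2063  0.1352] L [ 0.558  -0.2161  0.1368] R [ 0.5604 -0.1899  0.1362]
0.145 blue 10 [ 0.5504 -0.2087  0.1436] L [ 0.5584 -0.2186  0.1445] R [ 0.5589 -0.1876  0.1452]
```

The stylus sits centred in the pads, about 6 mm behind the finger fronts, with the finger ends at about z 0.092. Lifting straight up.

```bash
python3 -m crank '{"delta_pos":[[0,0,0.004],[0,0,0.008],[0,0,0.012],[0,0,0.016],[0,0,0.018],[0,0,0.018],[0,0,0.012],[0,0,0.004]],"delta_rot":[[0,0,0],[0,0,0],[0,0,0],[0,0,0],[0,0,0],[0,0,0],[0,0,0],[0,0,0]],"jaw":[0,0,0,0,0,0,0,0]}'; python3 -m crank '{"delta_pos":[[0,0,0],[0,0,0]],"delta_rot":[[0,0,0],[0,0,0]],"jaw":[0,0]}'; python3 - <<'E'
from g import *
im,*_=fingers()
cv2.imwrite("pics/s5.png",cv2.resize(im[60:220,80:220],None,fx=4,fy=4,interpolation=2)[:600])
E
```

```text
clock: 4.75
ee_pos: [0.5474, -0.2047, 0.1588]
orientation: [[-0.021, -1.0, 0.006], [-1.0, 0.021, -0.004], [0.004, -0.006, -1.0]]
force: [0.5, -0.3, 0.1]
opening: 0.125
clock: 4.92
ee_pos: [0.5481, -0.205, 0.1608]
orientation: [[-0.021, -1.0, 0.009], [-1.0, 0.021, -0.006], [0.006, -0.009, -1.0]]
force: [-0.7, 0.8, -0.1]
opening: 0.121
4.9667 [ 0.548  -0.205   0.1606] [-0.57  0.26  1.03]
L 413 [[0.558, -0.242, 0.239], [0.56, -0.242, 0.244], [0.54, -0.244, 0.247], [0.56, -0.247, 0.249]]
R 725 [[0.561, -0.17, 0.24], [0.563, -0.169, 0.246], [0.562, -0.166, 0.25], [0.559, -0.165, 0.251]]
body 945 [[0.547, -0.205, 0.153], [0.549, -0.206, 0.157], [0.544, -0.207, 0.158], [0.551, -0.206, 0.166]]
```

View pics/s5.png

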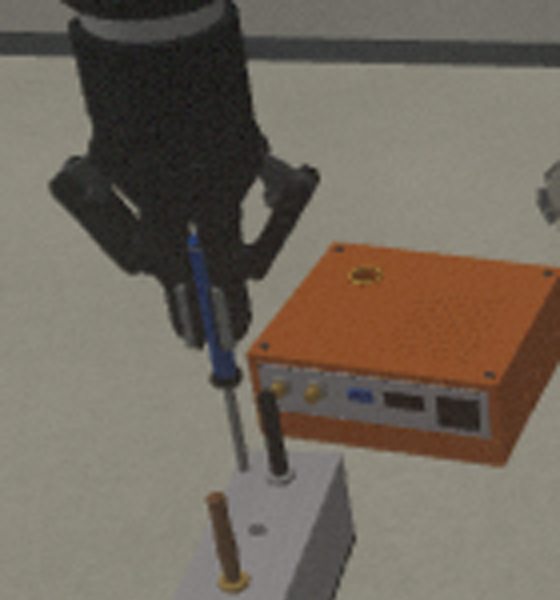

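Stylus drawn cleanly: tip at about scene (141,177), needle and spatula still hanging. Measured relative to the stylus, the hole is at about (-0.076, +0.257). Carrying it over at tip z of about 0.105.

```bash
python3 -m crank '{"delta_pos":[[0,0.015,0.004],[0,0.025,0],[-0.010,0.028,0],[-0.010,0.028,0],[-0.010,0.028,0],[-0.010,0.028,0],[-0.010,0.028,0],[-0.010,0.025,0]],"delta_rot":[[0.3,0.4,0],[0,0,0],[0,0,0],[0,0,0],[0,0,0],[0,0,0],[0,0,0],[0,0,0]],"jaw":[0,0,0,0,0,0,0,0]}'; python3 -m crank '{"delta_pos":[[-0.006,0.015,0],[-0.003,0.008,0],[0,0.002,0],[0,0,0]],"delta_rot":[[0,0,0],[0,0,0],[0,0,0],[0,0,0]],"jaw":[0,0,0,0]}'
```

```text
clock: 5.63
ee_pos: [0.4814, 0.0092, 0.1583]
orientation: [[-0.03, -0.999, -0.012], [-1.0, 0.029, 0.005], [-0.005, 0.012, -1.0]]
force: [1.3, 0.2, -0.4]
opening: 0.122
clock: 5.97
ee_pos: [0.4671, 0.0425, 0.1568]
orientation: [[-0.022, -1.0, -0.019], [-1.0, 0.022, 0.008], [-0.007, 0.019, -1.0]]
force: [-0.4, 0.4, -0.8]
opening: 0.124
```

```bash
python3 -m crank '{"delta_pos":[[0.005,0.010,0.002],[0,0,0],[0,0,0],[0,0,0]],"delta_rot":[[-0.45,-1.0,0],[0,0,0],[0,0,0],[0,0,0]],"jaw":[0,0,0,0]}'; python3 - <<'E'
from g import *
A,_=bot.camera("scene");B,_=bot.camera("top");o=bot.get_obs();print(o["ee_pos"],o["orientation"][:,2])
a=cv2.resize(A[125:205,210:310],None,fx=6,fy=6,interpolation=2)[:480]
cv2.imwrite("pics/s6.png",a); cv2.imwrite("pics/t6.png",cv2.resize(B[180:250,190:280],None,fx=6,fy=6,interpolation=2))
E
```

```text
clock: 6.3
ee_pos: [0.4732, 0.0501, 0.158]
orientation: [[-0.024, -1.0, -0.003], [-1.0, 0.024, -0.001], [0.001, 0.003, -1.0]]
force: [-0.6, -0.8, -0.6]
opening: 0.122
[0.47313537 0.05003223 0.15798651] [-0.0032927  -0.00115658 -0.99999391]
```

View pics/s6.png

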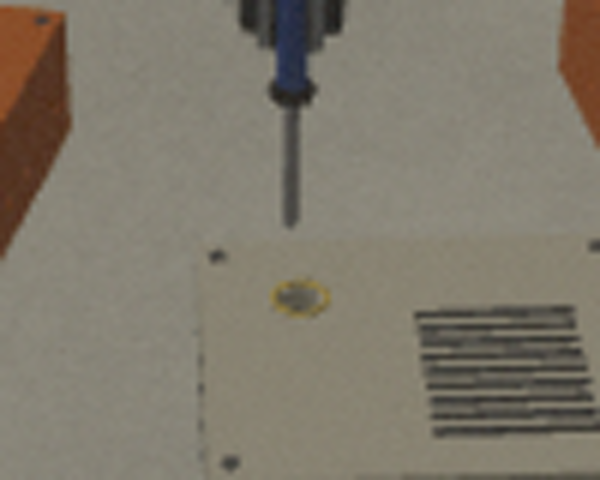

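```bash
python3 - <<'E'
from h import *
t=onplane("scene",258.3,162.5,.1027); r=onplane("scene",260.2,174.7,.071); print(t,r,r-t)
E
```

```text
[0.469725   0.04939098 0.1027    ] [0.47418598 0.05441242 0.071     ] [ 0.00446099  0.00502144 -0.0317    ]
```

Tip at scene (258.3,162.7), ring centre at (260.2,174.7), so the tip needs about +4 mm in x and +5 mm in y. I'll correct, come down to just above the ring and look again.

```bash
python3 -m crank '{"delta_pos":[[0.003,0.004,0],[0,0,-0.010],[0,0,-0.008],[0,0,-0.004],[0,0,0],[0,0,0]],"delta_rot":[[0,-0.1,0],[0,0,0],[0,0,0],[0,0,0],[0,0,0],[0,0,0]],"jaw":[0,0,0,0,0,0]}'; python3 - <<'E'
from g import *
A=np.mean([bot.camera("scene")[0].astype(float) for _ in range(3)],0).astype(np.uint8);o=bot.get_obs();print(o["ee_pos"],o["orientation"][:,2])
cv2.imwrite("pics/s7.png",cv2.resize(A[140:190,230:290],None,fx=10,fy=10,interpolation=2))
E
```

```text
clock: 6.9
ee_pos: [0.4772, 0.0527, 0.1347]
orientation: [[-0.028, -1.0, -0.002], [-1.0, 0.028, -0.001], [0.001, 0.002, -1.0]]
force: [-1.2, -0.4, 0.3]
opening: 0.122
[0.47746232 0.05276866 0.13514368] [-6.64628044e-04 -1.06111676e-03 -9.99999216e-01]
```

View pics/s7.png

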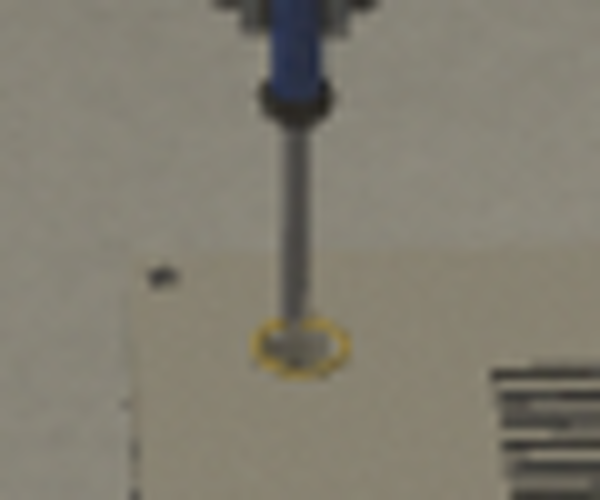

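```bash
python3 - <<'E'
from g import *
r=onplane("scene",260.2,174.7,.071)
for v in(172.3,172.8): t=onplane("scene",259.3,v,.0795); print(r-t)
B,_=bot.camera("top"); cv2.imwrite("pics/t7.png",cv2.resize(B[190:240,205:265],None,fx=10,fy=10,interpolation=2))
im,W,u,v,ok=cloud("scene")
m=ok&(u>255)&(u<264)&(v>155)&(v<176)&(abs(W[...,0]-.475)<.012)&(W[...,2]>.074)
p=W[m]; print(len(p),p[p[:,2]<.095].round(4)[-8:].tolist())
E
```

```text
[-0.00216258  0.00213937 -0.0085    ]
[-0.00413889  0.00205782 -0.0085    ]
48 [[0.4776, 0.0515, 0.0899], [0.4775, 0.0538, 0.0899], [0.4759, 0.0491, 0.0857], [0.4759, 0.0515, 0.0858], [0.4748, 0.0538, 0.0851], [0.4765, 0.0492, 0.0833], [0.4765, 0.0515, 0.0833], [0.4744, 0.0538, 0.0819]]
```

View pics/t7.png

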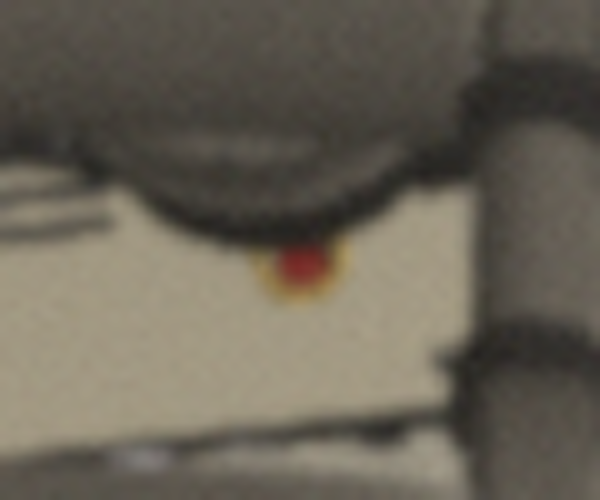

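The last crop shows the shaft just above the ring: tip at scene (259.3,172.5), ring centre at (260.2,174.7). Correcting by (-3,+2) mm, then entering the mouth in small steps.

```bash
python3 -m crank '{"delta_pos":[[-0.003,0.002,0],[0,0,0],[0,0,-0.004],[0,0,-0.004],[0,0,-0.004],[0,0,0]],"delta_rot":[[0,0,0],[0,0,0],[0,0,0],[0,0,0],[0,0,0],[0,0,0]],"jaw":[0,0,0,0,0,0]}'; python3 -c "
from g import *
im,W,u,v,ok=cloud('scene')
o=bot.get_obs();print(o['ee_pos'],o['force'])
h=cv2.cvtColor(im,cv2.COLOR_BGR2HSV)
cv2.imwrite('pics/s8.png',cv2.resize(im[140:190,230:290],None,fx=10,fy=10,interpolation=2))"
```

```text
clock: 7.65
ee_pos: [0.4744, 0.0551, 0.1229]
orientation: [[-0.028, -1.0, 0.001], [-1.0, 0.028, -0.001], [0.001, -0.001, -1.0]]
force: [0.1, 0.9, -0.9]
opening: 0.125
[0.47458182 0.05514108 0.12318532] [ 0.54197552 -0.38217189 -0.52820383]
```

```bash
python3 -m crank '{"delta_pos":[[0,0,-0.002],[0,0,-0.002],[0,0,-0.002],[0,0,0]],"delta_rot":[[0,0,0],[0,0,0],[0,0,0],[0,0,0]],"jaw":[0,0,0,0]}'; python3 -m crank '{"delta_pos":[[0,0,-0.002],[0,0,0],[0,0,0]],"delta_rot":[[0,0,0],[0,0,0],[0,0,0]],"jaw":[0,0,0]}'
```

```text
clock: 8.03
ee_pos: [0.4747, 0.0551, 0.1165]
orientation: [[-0.028, -1.0, 0.002], [-1.0, 0.028, -0.001], [0.001, -0.002, -1.0]]
force: [1.0, 0.3, -0.9]
opening: 0.121
clock: 8.28
ee_pos: [0.4748, 0.055, 0.1142]
orientation: [[-0.028, -1.0, 0.002], [-1.0, 0.028, -0.001], [0.001, -0.002, -1.0]]
force: [0.2, 0.5, -0.1]
opening: 0.123
```

Tip about 11 mm below the mouth with no contact force, so it is in the well. Feeling downwards.

```bash
for i in 1 ; do python3 -m crank '{"delta_pos":[[0,0,-0.001],[0,0,-0.001],[0,0,0],[0,0,0]],"delta_rot":[[0,0,0],[0,0,0],[0,0,0],[0,0,0]],"jaw":[0,0,0,0]}'|grep -E "ee_pos|force"; python3 -m crank '{"delta_pos":[[0,0,-0.001],[0,0,-0.001],[0,0,0],[0,0,0]],"delta_rot":[[0,0,0],[0,0,0],[0,0,0],[0,0,0]],"jaw":[0,0,0,0]}'|grep -E "ee_pos|force";  done
```

```text
ee_pos: [0.4749, 0.055, 0.1121]
force: [0.3, 0.1, -0.7]
ee_pos: [0.4749, 0.055, 0.11]
force: [0.4, 0.1, -0.9]
```

```bash
python3 -m crank '{"delta_pos":[[0,0,-0.001],[0,0,-0.001],[0,0,0],[0,0,0]],"delta_rot":[[0,0,0],[0,0,0],[0,0,0],[0,0,0]],"jaw":[0,0,0,0]}'|grep -E "ee_pos|force"; python3 -m crank '{"delta_pos":[[0,0,-0.001],[0,0,-0.001],[0,0,0],[0,0,0]],"delta_rot":[[0,0,0],[0,0,0],[0,0,0],[0,0,0]],"jaw":[0,0,0,0]}'|grep -E "ee_pos|force"
```

```text
ee_pos: [0.475, 0.055, 0.1078]
force: [0.2, -0.0, -0.4]
ee_pos: [0.475, 0.055, 0.1056]
force: [-0.7, -1.2, -0.9]
```

```bash
python3 -m crank '{"delta_pos":[[0,0,-0.001],[0,0,-0.001],[0,0,0],[0,0,0]],"delta_rot":[[0,0,0],[0,0,0],[0,0,0],[0,0,0]],"jaw":[0,0,0,0]}'|grep -E "ee_pos|force"; python3 -m crank '{"delta_pos":[[0,0,-0.001],[0,0,-0.001],[0,0,0],[0,0,0]],"delta_rot":[[0,0,0],[0,0,0],[0,0,0],[0,0,0]],"jaw":[0,0,0,0]}'|grep -E "ee_pos|force"
```

```text
ee_pos: [0.475, 0.055, 0.1033]
force: [-0.5, -0.1, -0.7]
ee_pos: [0.4752, 0.055, 0.1014]
force: [-0.7, 0.5, 0.9]
```

```bash
for k in 1; do python3 -m crank '{"delta_pos":[[0,0,-0.001],[0,0,0],[0,0,0]],"delta_rot":[[0,0,0],[0,0,0],[0,0,0]],"jaw":[0,0,0]}'|grep -E "ee_pos|force"; python3 -m crank '{"delta_pos":[[0,0,-0.001],[0,0,0],[0,0,0]],"delta_rot":[[0,0,0],[0,0,0],[0,0,0]],"jaw":[0,0,0]}'|grep -E "ee_pos|force"; done
```

```text
ee_pos: [0.4753, 0.055, 0.1006]
force: [-1.1, -0.2, 1.4]
ee_pos: [0.4753, 0.055, 0.0998]
force: [-0.1, 0.0, 1.2]
```

```bash
python3 -m crank '{"delta_pos":[[0,0,-0.001],[0,0,0],[0,0,0]],"delta_rot":[[0,0,0],[0,0,0],[0,0,0]],"jaw":[0,0,0]}'|grep -E "ee_pos|force"; python3 -m crank '{"delta_pos":[[0,0,-0.001],[0,0,0],[0,0,0]],"delta_rot":[[0,0,0],[0,0,0],[0,0,0]],"jaw":[0,0,0]}'|grep -E "ee_pos|force"
```

```text
ee_pos: [0.4753, 0.055, 0.0988]
force: [-0.3, 0.6, 1.6]
ee_pos: [0.4754, 0.055, 0.0978]
force: [-0.8, -0.4, 2.6]
```

```bash
python3 -m crank '{"delta_pos":[[0,0,-0.001],[0,0,0],[0,0,0]],"delta_rot":[[0,0,0],[0,0,0],[0,0,0]],"jaw":[0,0,0]}'|grep -E "ee_pos|force"
```

```text
ee_pos: [0.4754, 0.055, 0.0969]
force: [-0.8, -0.6, 2.9]
```

```bash
python3 -m crank '{"delta_pos":[[0,0,-0.001],[0,0,0],[0,0,0]],"delta_rot":[[0,0,0],[0,0,0],[0,0,0]],"jaw":[0,0,0]}'|grep -E "ee_pos|force"
```

```text
ee_pos: [0.4754, 0.055, 0.096]
force: [-1.0, 0.1, 3.6]
```

```bash
python3 -m crank '{"delta_pos":[[0,0,-0.001],[0,0,0],[0,0,0]],"delta_rot":[[0,0,0],[0,0,0],[0,0,0]],"jaw":[0,0,0]}'|grep -E "ee_pos|force"
```

```text
ee_pos: [0.4756, 0.055, 0.0953]
force: [-1.3, 0.2, 4.5]
```

```bash
python3 -m crank '{"delta_pos":[[0,0,-0.001],[0,0,0],[0,0,0]],"delta_rot":[[0,0,0],[0,0,0],[0,0,0]],"jaw":[0,0,0]}'|grep -E "ee_pos|force|orient"; python3 -c "
from rig import bot
print(bot.get_obs()['force'],bot.get_obs()['moment'])"
```

```text
ee_pos: [0.4757, 0.055, 0.0952]
orientation: [[-0.027, -1.0, 0.005], [-1.0, 0.027, -0.001], [0.001, -0.005, -1.0]]
force: [-1.9, 0.6, 5.2]
[-1.87240104  0.55544299  5.22397781] [ 0.00160793  0.46861225 -0.01567854]
```

```bash
python3 -m crank '{"delta_pos":[[0,0,-0.001],[0,0,0],[0,0,0]],"delta_rot":[[0,0,0],[0,0,0],[0,0,0]],"jaw":[0,0,0]}'|grep -E "ee_pos|force"
```

```text
ee_pos: [0.4757, 0.055, 0.0953]
force: [-0.8, 0.6, 4.1]
```

```bash
python3 -m crank '{"delta_pos":[[0,0,-0.001],[0,0,-0.0005]],"delta_rot":[[0,0,0],[0,0,0]],"jaw":[0,0]}'|grep -E "ee_pos|force"
```

```text
ee_pos: [0.476, 0.055, 0.0949]
force: [-3.6, -0.5, 10.2]
```

The stiffness jumps here (0.3 mm for 5 N), so this is the hard stop. Holding with a small constant push.

```bash
python3 -m crank '{"delta_pos":[[-0.0003,0,-0.0005],[-0.0003,0,-0.0005],[-0.0003,0,-0.0005],[-0.0003,0,-0.0005]],"delta_rot":[[0,0,0],[0,0,0],[0,0,0],[0,0,0]],"jaw":[0,0,0,0]}'|grep -vE "open"
```

```text
clock: 13.03
ee_pos: [0.4755, 0.055, 0.095]
orientation: [[-0.027, -1.0, 0.01], [-1.0, 0.027, -0.002], [0.002, -0.01, -1.0]]
force: [-2.7, 0.8, 7.9]
```

```bash
python3 -m crank '{"delta_pos":[[0,0,-0.0005],[0,0,-0.0005],[0,0,-0.0005],[0,0,-0.0005],[0,0,-0.0005],[0,0,-0.0005],[0,0,-0.0005],[0,0,-0.0005]],"delta_rot":[[0,0.2,0],[0,0.2,0],[0,0.2,0],[0,0,0],[0,0,0],[0,0,0],[0,0,0],[0,0,0]],"jaw":[0,0,0,0,0,0,0,0]}'
```

```text
clock: 13.7
ee_pos: [0.4762, 0.055, 0.0949]
orientation: [[-0.027, -1.0, 0.003], [-1.0, 0.027, -0.002], [0.002, -0.003, -1.0]]
force: [-2.8, -0.2, 9.4]
opening: 0.123
```

```bash
python3 -m crank '{"delta_pos":[[-0.0002,0,-0.0005],[-0.0002,0,-0.0005],[-0.0002,0,-0.0005],[-0.0002,0,-0.0005],[-0.0002,0,-0.0005],[-0.0002,0,-0.0005],[-0.0002,0,-0.0005],[-0.0002,0,-0.0005]],"delta_rot":[[0,0,0],[0,0,0],[0,0,0],[0,0,0],[0,0,0],[0,0,0],[0,0,0],[0,0,0]],"jaw":[0,0,0,0,0,0,0,0]}'; python3 -m crank '{"delta_pos":[[-0.0002,0,-0.0005],[-0.0002,0,-0.0005],[-0.0002,0,-0.0005],[-0.0002,0,-0.0005],[-0.0002,0,-0.0005],[-0.0002,0,-0.0005],[-0.0002,0,-0.0005],[-0.0002,0,-0.0005]],"delta_rot":[[0,0,0],[0,0,0],[0,0,0],[0,0,0],[0,0,0],[0,0,0],[0,0,0],[0,0,0]],"jaw":[0,0,0,0,0,0,0,0]}'
```

```text
clock: 14.37
ee_pos: [0.4757, 0.0551, 0.095]
orientation: [[-0.026, -1.0, 0.007], [-1.0, 0.026, -0.003], [0.002, -0.007, -1.0]]
force: [-2.0, -0.2, 9.6]
opening: 0.124
clock: 15.03
ee_pos: [0.4754, 0.0551, 0.095]
orientation: [[-0.026, -1.0, 0.013], [-1.0, 0.026, -0.003], [0.003, -0.013, -1.0]]
force: [-2.0, -0.9, 9.7]
opening: 0.12
```

```bash
python3 -m crank '{"delta_pos":[[-0.0001,0,-0.0005],[-0.0001,0,-0.0005],[-0.0001,0,-0.0005],[-0.0001,0,-0.0005],[-0.0001,0,-0.0005],[-0.0001,0,-0.0005],[-0.0001,0,-0.0005],[-0.0001,0,-0.0005]],"delta_rot":[[0,0.1,0],[0,0.1,0],[0,0.1,0],[0,0.1,0],[0,0.1,0],[0,0.1,0],[0,0.1,0],[0,0.1,0]],"jaw":[0,0,0,0,0,0,0,0]}'; python3 -m crank '{"delta_pos":[[-0.0001,0,-0.0005],[-0.0001,0,-0.0005],[-0.0001,0,-0.0005],[-0.0001,0,-0.0005],[-0.0001,0,-0.0005],[-0.0001,0,-0.0005],[-0.0001,0,-0.0005],[-0.0001,0,-0.0005]],"delta_rot":[[0,0.1,0],[0,0.1,0],[0,0.1,0],[0,0.1,0],[0,0.1,0],[0,0.1,0],[0,0.1,0],[0,0.1,0]],"jaw":[0,0,0,0,0,0,0,0]}'
```

```text
clock: 15.7
ee_pos: [0.476, 0.0551, 0.095]
orientation: [[-0.026, -1.0, 0.003], [-1.0, 0.026, -0.003], [0.003, -0.003, -1.0]]
force: [-2.0, 0.0, 8.6]
opening: 0.123
clock: 16.37
ee_pos: [0.4764, 0.0551, 0.0949]
orientation: [[-0.025, -1.0, -0.006], [-1.0, 0.025, -0.004], [0.004, 0.006, -1.0]]
force: [-3.4, 1.4, 8.6]
opening: 0.12
```

```bash
python3 -m crank '{"delta_pos":[[-0.0001,0,-0.0005],[-0.0001,0,-0.0005],[-0.0001,0,-0.0005],[-0.0001,0,-0.0005],[-0.0001,0,-0.0005],[-0.0001,0,-0.0005],[-0.0001,0,-0.0005],[-0.0001,0,-0.0005]],"delta_rot":[[0,0,0],[0,0,0],[0,0,0],[0,0,0],[0,0,0],[0,0,0],[0,0,0],[0,0,0]],"jaw":[0,0,0,0,0,0,0,0]}'; python3 - <<'E'
from g import *
fs=[]
for i in range(10):
    A,_=bot.camera("scene"); o=bot.get_obs(); fs.append([o["force"][2].round(1),o["ee_pos"][2].round(4)])
print(fs,o["clock"],o["orientation"][:,2])
c=A[90:330,100:370]; cv2.imwrite("pics/s9.png",cv2.resize(c,None,fx=2.4,fy=2.4,interpolation=2))
E
```

```text
clock: 17.03
ee_pos: [0.4764, 0.0551, 0.0949]
orientation: [[-0.025, -1.0, -0.003], [-1.0, 0.025, -0.004], [0.004, 0.003, -1.0]]
force: [-2.1, -0.5, 9.1]
opening: 0.122
[[np.float64(9.5), np.float64(0.0949)], [np.float64(9.3), np.float64(0.0949)], [np.float64(9.4), np.float64(0.0949)], [np.float64(9.3), np.float64(0.0949)], [np.float64(8.2), np.float64(0.0949)], [np.float64(8.3), np.float64(0.0949)], [np.float64(9.5), np.float64(0.0949)], [np.float64(9.2), np.float64(0.0949)], [np.float64(9.6), np.float64(0.0949)], [np.float64(8.9), np.float64(0.0949)]] 17.5333 [-0.0026877  -0.00395975 -0.99998855]
```

View pics/s9.png

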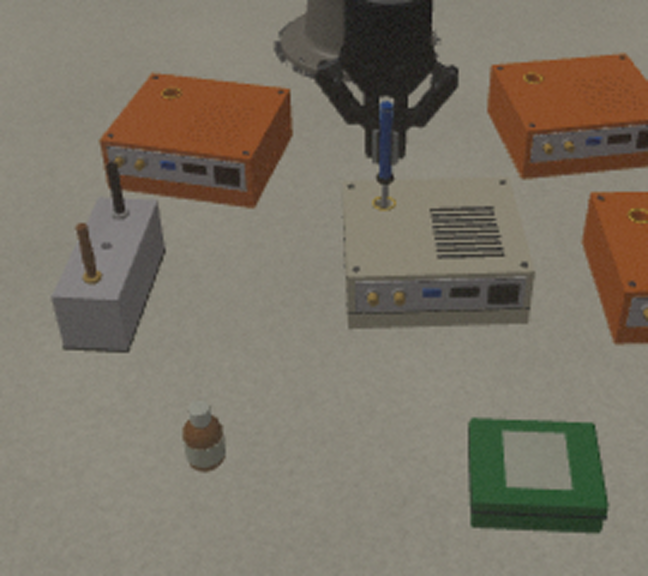

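The stylus stands upright in the yellow ring, crop (384,200). The needle (87,250) and spatula (115,190) still hang in the stand, and the bottle and box are in place. The push is steady at about 9 N.

```bash
python3 -c "
from rig import bot
print(bot.hand_in()); o=bot.get_obs(); print(o['clock'],o['force'],o['ee_pos'])"
```

```text
the job is handed in; nothing more can be done
None
the job is handed in; nothing more can be done
```

The reset button is pressed to its stop, and the arm is still gripping the upright stylus and holding it down. I handed the job in at about 17.5 s; there was no verdict.

**What I did:** I drew the blue stylus from the stand's middle hole and put its tip down the yellow-ringed hole in the cream unit. I felt the button about 24 mm below the mouth and pressed it about 6 mm to a clear hard stop, where 0.3 mm more raised the force by 5 N. It was held there for about 4.8 s before hand-in.

**Last checks:**
- **Push:** steady at 8–9.6 N, with the arm's height not changing and the stylus within 0.3° of vertical. That is above the 4.5 N needed to reach the stop, and force readings peaked at 10.2 N.
- **Side load:** about 2–3 N sideways force stayed on the stylus while it was held.
- **Scene:** the last picture shows the needle and spatula still hanging, and the bottle and slide box in place.

**What disagreed:**
- **Reported height:** the arm's reported tool height was about 3 cm lower than the camera depth showed. I trusted the images for the grasp and worked out the tip height from the stylus's known hanging height.
- **Camera positions:** the two cameras differed by 3–5 mm on where things were. I settled this with close looks at the tip above the ring.
- **Jaw opening:** the gripper read about 10 mm on the 12 mm grip. The stylus looked centred in the pads, and I saw no sign of slipping.

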